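Clear the pouch jig and set its clamp bar

ROBOT

A 7-joint arm with a two-finger parallel gripper is mounted at the origin on a cart in front of the work surface, level with it; the furniture and walls round the work are solid. World frame = base frame: x ahead of the robot, y to its left, z up, the work surface at z = 0. Lengths are in m, angles in rad, forces in N, time in s.
With the tool pointing down it reaches from about 0.4 to 0.85 m from the base axis. Payload 10.4 kg.
Tool frame: the origin (TCP) lies at the very end of the fingers, on their centre line; the grasp point (between the pads) lies 19 mm behind it (manip.tcp_to_grasp is the distance from the TCP to the grasp point, in m); x points along the fingers, y is the direction in which the jaws open and shut, and the axes are right-handed (so a half turn about x gives the same grasp; the last joint's range is limited). The gripper opens to 85 mm and grips with 20 to 120 N. Pads are 22 mm wide; open, the fingers measure 114 mm over their backs; the gripper's body (76 mm by 85 mm) begins 54 mm behind the grasp point. The pads swing forward as they close: fully open they stand 13 mm farther back than shut.
Start: joints at [1.194, 0.332, -0.065, 1.46, 0.022, 1.35, -0.088], TCP at [0.217, -0.586, 0.231] pointing down, gripper open.
Joint ranges: [-2.6, 2.6], [-0.5, 2.12], [-1.47, 1.34], [0.16, 2.42], [-1.27, 4.41], [0.06, 2.06], [-2.6, 2.6]. Speed limits (rad/s): [2.22, 2.22, 2.79, 2.79, 3.14, 3.14, 3.14].

INTERFACE

Orientations are given as a unit quaternion [x, y, z, w].
In Python, from workcell import manip, cams, hand_in gives the robot as it stands.
- The arm moves only by the shell command python3 -m handwheel 'ROWS' [FORCE]. ROWS is text: rows parted by semicolons, each of 7 numbers parted by spaces: the shift along the tool's x, y, z in mm, then the turn, a rotation vector about the tool's x, y, z in rad, then the finger opening in mm, from 0 to 85.4. A call has 1 to 8 rows; each row shifts and turns the commanded pose from where the row before left it, along the tool's axes as they then stand; what a row does not reach is not made up. A row lasts 1/10 s, in which the tool goes at most 50 mm and 8.59 degrees, less where a joint would pass 70% of its speed; a pose out of reach is approached as far as the arm can. A call with a gripper value outside its range is refused whole. The fingers move at their own pace and stop on an object; FORCE is the grip in N (left out, the last holds). Time passes only in rows, so rows that do not move let the fingers close. It gives the time, the measured TCP pose, the force and the opening at its end, in the units of the state.
- manip.get_obs(): the state, without advancing time (a new reading comes with each control period).
- cams.camera(name): name is "scene" or "top" or "wrist"; returns a dict with "color" (480x640x3 uint8, blue, green, red), "depth" (480x640 float32, m along the optical axis (not along the pixel's ray), 0 where there is no reading), "camera_matrix" (3x3 intrinsics, pixels), "origin" and "attitude" of the camera in the world; the wrist camera has in their place "T_tool_cam" (4x4, takes a point from camera to tool coordinates, whose origin is the TCP and whose axes are the tool frame's). Camera axes: x right, y down, z forward; pixel columns grow to the right and rows downward; lengths in m; the calibration is good to about 2 mm. The wrist camera is an equidistant fisheye: a pixel r from the principal point sees the ray r / f radians off the axis. A picture is of the moment at which its call begins: read the wrist's pose just before it.
- hand_in(): hands the job in, once; it reports no verdict.
Trained networks look in the newest picture that a camera, given by its name, has taken for a name from the list of things; names that differ only in an ending like _2 or _b are one class to them, and where a whole thing is asked for, a point or a joint stands for the part that bears it (a point fixed in the world has none). Each returns a list of dicts, best first, with "conf" (0 to 1); they miss things now and then, are a little off and sometimes report something else, mostly with a low value. They report only what shows in the picture. A call takes as long as a camera call. They do not tell look-alikes from the thing itself.
- cams.recognise(camera, thing): "box" ([left, top, width, height] in pixels, round what is visible of it).
- cams.outline_of(camera, thing): "region" (480x640 bool, what is visible of it) and "box" ([left, top, width, height] in pixels, round what is visible of it).
The state is a dict: "clock": time; "joint_pos": joint angles; "joint_velocities": joint speeds; "tau": joint torques, N m; "position": TCP position; "ee_rot": TCP orientation; "ft_force": force on the tool from outside, world axes, zero at the start; "torque": the same for the moment, N m; "grip_width": opening from 0.0 (shut) to 1.0 (fully open).
Only numpy, scipy, OpenCV 4.12 (cv2) and the standard library are available. Lean on these libraries where they do the work, as an engineer would, in place of code of your own. Each camera call takes 0.05 s, during which the arm holds its last target.

TASK

Using the green scraper block, wipe the three crust chips off the bed of the pouch jig into the white crumb tray at its end (do not touch them with the gripper), and stand the block upright on the table again. Then turn the jig's thumbscrew clockwise until the clamp bar seats on the bed, and back it off a quarter turn so that a pouch can slide under the bar. Finish while still gripping the thumbscrew there, and leave the other things on the table where they are.

Things in the scene. Friction and masses are not known exactly. Their poses are not given: they have to be found in the camera images.
- jig: Pouch jig, fixed: aluminium bed with low grey rails, white crumb tray at its -y end, grey bridge with thumbscrew at +y. Origin on the table under the bed; x across the bed, y along it, z up; turned up to 0.35 rad. Bridge: y 0.105 to 0.135, x within 0.077, top z 0.069; under it the clamp bar, 24 mm in y. Each post under the bridge's ends: 16 x 34 mm
- bed_end (a point): middle of the bed's open end, on the bed's top (jig x 0, y -0.093, z 0.030), jig axes. From here the flat bed runs 0.246 m in +y; it is open above for the first 0.19 m. Rails along both sides, 110 mm apart inside, rise 10 mm above the bed
- tray_mid (a point): centre of the crumb tray's floor (jig x 0, y -0.135, z 0.008), jig axes. Inside 122 mm in x by 84 mm in y, from the bed's end on; rim 16 mm above the floor, 6 mm below the bed's top
- clamp_screw (a joint): turn of the thumbscrew, rad: 0 = clamp bar seated on the bed (hard stop, turns no further clockwise); positive = backed off, counter-clockwise seen from above, to 3.1. Starts 0.6 to 1.2 from the seat. Stays where left (friction 0.06 N m). The knob does not rise; the bar moves 1.9 mm per rad
- thumb_knob: black wing knob of the thumbscrew, one wing end orange; turns with the screw. Origin on its vertical axis at z 0.073 (jig x 0, y 0.12). Wing along the knob's x: 46 mm long, 12 mm thick in y, 8 to 36 mm above the origin; its flat sides can be pinched across the thickness from above. Below it a round hub, 28 mm across, 10 mm high
- scraper_block: green scraper block upright on its black rubber lip, loose, about 140 g, 78 mm high. Origin at the centre of its underside, z up, y along its length. Foot 34 (x) by 96 mm (y), 18 mm high; above it a straight grip 22 mm thick in x, 80 mm in y, to be pinched across x from above. Stands left or right of the jig, turned up to 0.5 rad
- chip_a: golden-brown hard crust chip, 18 x 14 x 11 mm, loose, 12 g; origin at the centre of its underside. It starts somewhere on the bed of the jig, between local y = -0.085 and +0.02, any yaw
- chip_b: golden-brown hard crust chip, 15 x 14 x 11 mm, loose, 12 g; origin at the centre of its underside. It starts somewhere on the bed of the jig, between local y = -0.085 and +0.02, any yaw
- chip_c: golden-brown hard crust chip, 16 x 14 x 11 mm, loose, 12 g; origin at the centre of its underside. It starts somewhere on the bed of the jig, between local y = -0.085 and +0.02, any yaw
- date_stamp: bystander: black and red date stamp, 36 x 62 x 97 mm, standing on the table on the other side of the jig from the scraper block; origin under it
- mould_plate: bystander: round off-white patterned plate, 56 mm across, 11 mm high, behind the jig; origin under it
- moon_cake: bystander: golden moon cake, 72 mm across, 33 mm high, behind the jig; origin under it
There are look-alikes about, which are no part of the job. Several things look just like the scraper_block: the one meant starts farthest from the robot's base.

How it is judged:
By the outcome, as a careful person would: the job done as asked, in the order asked, and still so for the second after the job is handed in, while the arm keeps its last pose, push and grip.
It also fails if it takes over 72 s, if anything falls off the work surface, if the arm or the gripper's body presses on something with over 40 N, if the wrist force passes 120 N, or if a joint passes its speed limit or range.

## Working session

There is one attempt and no reset: what is moved stays moved. The work goes in short steps, Python scripts to look and compute and a shell command to move; the robot and the scene stay as the last step left them, time stands still between calls to the robot, and variables do not carry over. Pictures are saved under pics/ and viewed, and the job is handed in when it is done.

```bash
ls; mkdir -p pics; python3 - <<'E'
from workcell import manip,cams
import cv2,numpy as np
print(manip.get_obs()); print(manip.tcp_to_grasp)
for n in ["scene","top"]:
    c=cams.camera(n); cv2.imwrite(f"pics/{n}0.png",c["color"]); print(n,c["camera_matrix"],c["origin"],c["attitude"])
    for t in ["jig","scraper_block","chip_a","thumb_knob","date_stamp","mould_plate","moon_cake"]:
        print(t,[(r["box"],round(r["conf"],2)) for r in cams.recognise(n,t)])
E
```

```text
pics
{'clock': 0.0, 'joint_pos': array([ 1.19442857,  0.33286807, -0.06470243,  1.46099909,  0.02161361,
        1.34991287, -0.08851815]), 'joint_velocities': array([-0.00070021,  0.00230381, -0.0022026 , -0.0003754 ,  0.00024249,
        0.00038795,  0.00026168]), 'tau': array([-2.75878174e-04, -6.25450230e+01,  4.88369528e-02, -3.91613746e+01,
        1.60568784e-02,  9.72759415e-03,  1.45346502e-05]), 'position': array([ 0.21637114, -0.58591916,  0.23049075]), 'ee_rot': array([-0.69595079, -0.12494073,  0.69619495, -0.12391487]), 'ft_force': array([ 0.3744078 , -0.16711217,  0.0304699 ]), 'torque': array([ 0.01626829,  0.04103604, -0.02007546]), 'grip_width': 0.999450692785424}
0.0187
scene [[622.98524158   0.         319.29752418]
 [  0.         622.98524158 230.90266422]
 [  0.           0.           1.        ]] [-0.25726065  0.49071493  0.98480889] [-0.46241825  0.79756643 -0.33866438  0.18805212]
jig []
scraper_block [([293.9, 291.9, 41.5, 56.0], 0.96), ([417.8, 234.2, 47.2, 48.1], 0.89), ([435.5, 185.6, 33.6, 49.9], 0.7)]
chip_a [([252.3, 240.0, 21.5, 17.4], 0.67), ([342.2,
[... 411 characters left out ...]
        524.45260873 233.48934814]
 [  0.           0.           1.        ]] [0.43103915 0.00898726 1.16544265] [-0.70269913  0.70948729 -0.04184888  0.03302123]
jig [([231.9, 199.5, 158.7, 72.8], 0.62), ([197.7, 148.0, 21.9, 25.1], 0.29)]
scraper_block [([383.7, 306.1, 46.9, 20.4], 0.98), ([431.7, 251.7, 54.5, 23.8], 0.88), ([240.3, 300.8, 44.0, 34.9], 0.83)]
chip_a [([232.0, 197.1, 157.2, 75.5], 0.7), ([332.8, 234.9, 6.0, 12.5], 0.62), ([314.9, 228.2, 8.9, 7.5], 0.5), ([153.2, 252.0, 39.8, 28.8], 0.44)]
thumb_knob [([232.4, 227.3, 23.5, 13.6], 0.71)]
date_stamp [([315.1, 227.5, 8.2, 8.7], 0.2)]
mould_plate [([196.0, 148.1, 18.1, 23.7], 0.83)]
moon_cake [([333.5, 130.2, 31.0, 32.9], 0.63)]
```

View pics/scene0.png

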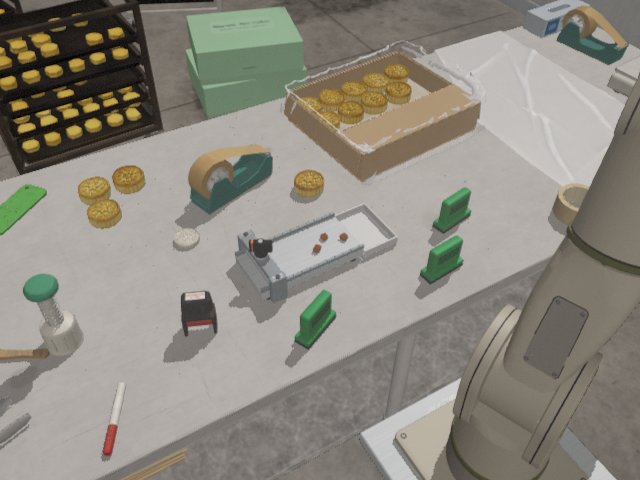

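View pics/top0.png

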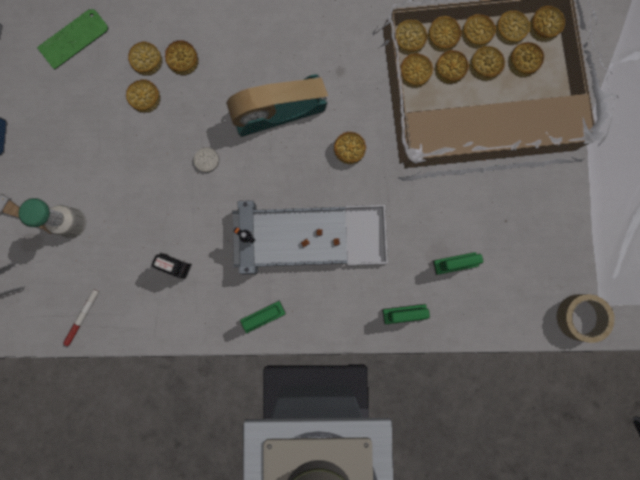

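The scene view shows the jig at about (310,250), with three brown chips near (317–343,243) and the tray at right. There are three green blocks, at (314,320), (441,260) and (452,210). The top view shows the same blocks at (262,317), (406,314) and (458,263), and the stamp to the jig's left at (171,265). Next I'll get metric positions.

```bash
cat > h.py <<'E'
from workcell import manip,cams
import cv2,numpy as np
from scipy.spatial.transform import Rotation as R
def cloud(c):
    K=c["camera_matrix"];d=c["depth"];v,u=np.mgrid[0:480,0:640]
    p=np.stack([(u-K[0,2])/K[0,0]*d,(v-K[1,2])/K[1,1]*d,d],-1)
    return p@R.from_quat(c["attitude"]).as_matrix().T+c["origin"]
E
python3 - <<'E'
from h import *
for n in ["top","scene"]:
    c=cams.camera(n);P=cloud(c);print(n)
    for t in ["scraper_block","chip_a","thumb_knob","jig","date_stamp"]:
        for r in cams.outline_of(n,t)[:5]:
            m=r["region"]&(c["depth"]>0);q=P[m]
            if len(q)<5: continue
            zt=np.percentile(q[:,2],90)
            qq=q[q[:,2]>zt-0.008] if t!="jig" else q
            (cx,cy),(w,h),a=cv2.minAreaRect((qq[:,:2]*1000).astype(np.float32))
            print(t,round(r["conf"],2),np.round(r["box"]),len(q),"zt",round(zt,4),"rect",round(cx,1),round(cy,1),round(w,1),round(h,1),round(a,1),"mean",np.round(qq.mean(0),4))
    s=c["color"]
    if n=="top":
        cv2.imwrite("pics/topz.png",cv2.resize(s[180:300,210:410],(800,480),interpolation=cv2.INTER_CUBIC))
E
```

```text
top
scraper_block 0.83 [430. 251.  52.  26.] 703 zt 0.0804 rect 485.2 -309.2 21.6 77.5 10.6 mean [ 0.4852 -0.3091  0.0784]
scraper_block 0.73 [238. 301.  47.  30.] 749 zt 0.0801 rect 373.5 114.8 21.9 79.7 24.7 mean [0.3736 0.1147 0.078 ]
scraper_block 0.63 [384. 306.  48.  20.] 693 zt 0.0809 rect 376.1 -193.9 22.2 79.1 5.9 mean [ 0.3761 -0.1939  0.0785]
chip_a 0.48 [300. 239.   9.   4.] 53 zt 0.0436 rect 531.0 21.3 12.9 17.4 31.7 mean [0.5311 0.0212 0.0415]
chip_a 0.4 [316. 228.   7.   9.] 16 zt 0.0469 rect 553.5 -10.3 6.5 9.4 88.8 mean [ 0.5535 -0.0103  0.0434]
thumb_knob 0.76 [232. 228.  21.  17.] 174 zt 0.112 rect 542.2 144.2 42.3 17.1 44.8 mean [0.5421 0.1439 0.1095]
thumb_knob 0.46 [332. 134.  31.  29.] 771 zt 0.0327 rect 743.3 -78.9 69.3 66.2 71.8 mean [ 0.7435 -0.0787  0.0298]
thumb_knob 0.42 [302. 241.   9.   4.] 57 zt 0.0436 rect 531.0 21.3 12.9 17.4 32.0 mean [0.5309 0.0213 0.0414]
jig 0.72 [233. 198. 160.  78.] 9074 zt 0.0681 rect 551.8 13.1 155.0 344.3 4.1 mean [0.5459 0.0141 0.0315]
date_stamp 0.69 [150. 253.  39.  28.] 642 zt 0.0989 rect 485.0 306.2 53.7 28.9 67.4 mean [0.4846 0.3055 0.0965]
scene
scraper_block 0.68 [298. 288.  38.  61.] 1321 zt 0.0782 rect 372.7 118.8 23.3 80.3 25.3 mean [0.3707 0.12   0.0767]
scraper_block 0.64 [434. 187.  34.  46.] 1002 zt 0.0777 rect 486.2 -305.2 25.9 82.2 12.0 mean [ 0.4832 -0.3029  0.0766]
chip_a 0.45 [320. 232.  12.   9.] 46 zt 0.0421 rect 554.7 -4.1 15.5 15.5 14.4 mean [ 0.5536 -0.0047  0.0395]
chip_a 0.41 [342. 236.   4.   5.] 44 zt 0.0439 rect 532.9 -42.6 18.4 12.4 20.2 mean [ 0.5318 -0.042   0.0406]
thumb_knob 0.84 [247. 236.  25.  22.] 374 zt 0.1098 rect 542.8 148.7 43.7 21.2 73.5 mean [0.5415 0.1487 0.1077]
jig 0.95 [234. 204. 165. 100.] 8077 zt 0.0683 rect 559.1 6.1 185.6 352.5 1.2 mean [0.5391 0.0335 0.0327]
date_stamp 0.81 [182. 289.  37.  48.] 1239 zt 0.0972 rect 483.7 310.4 52.5 31.0 68.1 mean [0.4819 0.3112 0.0959]
```

View pics/topz.png

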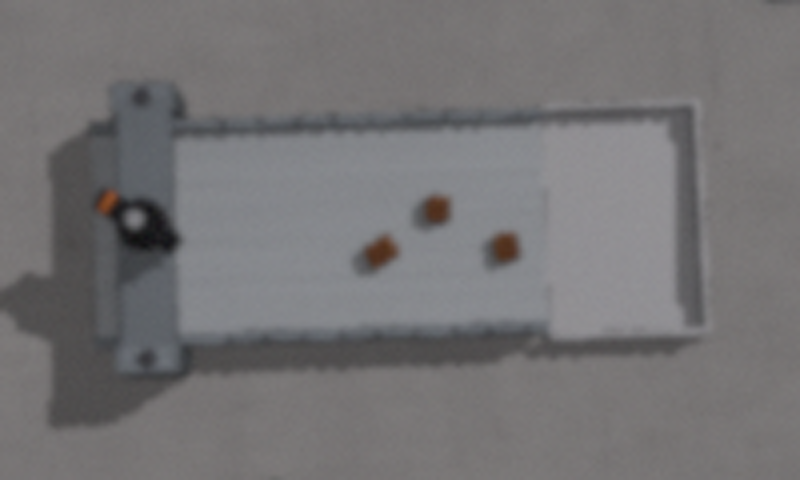

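```bash
python3 - <<'E'
from h import *
for n in ["top","scene"]:
    c=cams.camera(n);P=cloud(c);print(n)
    d=c["depth"]>0
    b=d&(np.abs(P[...,0]-.545)<.13)&(np.abs(P[...,1]-.14)<.05)&(P[...,2]>.060)&(P[...,2]<.075)
    q=P[b];print("bridge",len(q),q[:,2].mean().round(4),cv2.minAreaRect((q[:,:2]*1000).astype(np.float32)))
    b=d&(np.abs(P[...,0]-.545)<.05)&(np.abs(P[...,1]-.02)<.08)&(P[...,2]>.022)&(P[...,2]<.036)
    q=P[b];print("bed z",np.median(q[:,2]))
    b=d&(np.abs(P[...,0]-.545)<.07)&(P[...,1]<.10)&(P[...,1]>-.07)&(P[...,2]>.0365)&(P[...,2]<.045)
    q=P[b]
    for s in (-1,1):
        k=q[(q[:,0]-.545)*s>.045]
        f=np.polyfit(k[:,1],k[:,0],1);r=k[:,0]-np.polyval(f,k[:,1]);print("rail",s,len(k),f,r.std(), k[:,1].min(),k[:,1].max())
    b=d&(np.abs(P[...,0]-.545)<.06)&(P[...,1]<-.02)&(P[...,1]>-.2)&(P[...,2]<.014)&(P[...,2]>.005)
    q=P[b];print("tray",len(q),cv2.minAreaRect((q[:,:2]*1000).astype(np.float32)))
    b=d&(np.abs(P[...,0]-.545)<.06)&(P[...,1]<.14)&(P[...,1]>-.2)&(P[...,2]<.036)&(P[...,2]>.025)
    q=P[b];print("bed",len(q),cv2.minAreaRect((q[:,:2]*1000).astype(np.float32)))
E
```

```text
top
bridge 915 0.0696 ((542.9196166992188, 144.0336151123047), (153.93353271484375, 33.076656341552734), 1.350978970527649)
bed z 0.03083436421863206
rail -1 223 [-0.02851878  0.48865844] 0.0018768644636578786 -0.06876103128514095 0.09877407749398674
rail 1 225 [-0.02563855  0.60427038] 0.0019152671456873548 -0.06627807340342601 0.09883170756424227
tray 1875 ((544.4190063476562, -132.6085662841797), (129.3836212158203, 118.7385025024414), 89.52037048339844)
bed 4533 ((544.791015625, -10.762832641601562), (118.74146270751953, 289.89141845703125), 0.31257519125938416)
scene
bridge 704 0.0686 ((543.0294799804688, 148.43601989746094), (158.75111389160156, 34.2885856628418), 1.3583660125732422)
bed z 0.030347027751815303
rail -1 220 [-0.02815906  0.48875165] 0.0025054299367198913 -0.06559903013899882 0.09966408490414258
rail 1 206 [-0.03005044  0.6046124 ] 0.002533382205825404 -0.06333439182736322 0.09976868042659737
tray 1101 ((544.743896484375, -111.1867446899414), (176.5283203125, 120.42882537841797), 89.05713653564453)
bed 3030 ((545.0201416015625, -15.776443481445312), (119.81901550292969, 272.517822265625), 0.03187090903520584)
```

```bash
cat >> h.py <<'E'
def plan(target,yaw=None):
    """target TCP pos; yaw= world angle of tool y axis (mod pi). tool x straight down. prints shift in tool axes after the turn and the turn rotvec"""
    o=manip.get_obs();p=np.array(o["position"]);M=R.from_quat(o["ee_rot"]).as_matrix()
    y0=np.arctan2(M[1,1],M[0,1])
    if yaw is None: yaw=y0
    d=(yaw-y0+np.pi/2)%np.pi-np.pi/2; yaw=y0+d
    x=np.array([0,0,-1.]);y=np.array([np.cos(yaw),np.sin(yaw),0]);T=np.stack([x,y,np.cross(x,y)],1)
    rv=R.from_matrix(M.T@T).as_rotvec()
    dw=np.array(target)-p
    print("pos",p.round(4),"toolY yaw",round(y0,4),"q",np.round(o["joint_pos"],3),"f",np.round(o["ft_force"],1),"t",round(o["clock"],2),"w",round(o["grip_width"],3))
    print("shift in CURRENT axes mm",(M.T@dw*1000).round(1),"in TARGET axes",(T.T@dw*1000).round(1),"turn rotvec",rv.round(4))
E
python3 -c "
from h import *
plan([.486,-.307,.23],.2)"
```

```text
pos [ 0.2166 -0.5863  0.2313] toolY yaw -1.217 q [ 1.194  0.332 -0.065  1.46   0.022  1.35  -0.088] f [ 0.5  0.3 -0.1] t 1.5 w 0.999
shift in CURRENT axes mm [   1.3 -168.7 -349.5] in TARGET axes [   1.3  319.5 -220.2] turn rotvec [-1.417e+00  0.000e+00 -1.000e-04]
```

```bash
python3 -m handwheel '0 -20 -40 0 0 0 85;0 -20 -42 0 0 0 85;0 -20 -42 0 0 0 85;0 -20 -42 0 0 0 85;0 -20 -42 0 0 0 85;0 -20 -42 0 0 0 85;0 -20 -42 0 0 0 85;0 -20 -42 0 0 0 85'
python3 -m handwheel '0 -9 -15 -0.14 0 0 85;0 0 0 -0.14 0 0 85;0 0 0 -0.14 0 0 85;0 0 0 -0.14 0 0 85;0 0 0 -0.14 0 0 85;0 0 0 -0.14 0 0 85;0 0 0 -0.14 0 0 85;0 0 0 -0.14 0 0 85'
python3 -m handwheel '0 0 0 -0.14 0 0 85;0 0 0 -0.14 0 0 85;0 0 0 0 0 0 85'
python3 - <<'E'
from h import *
plan([.486,-.307,.23],.2)
o=manip.get_obs();c=cams.camera("wrist");cv2.imwrite("pics/w1.png",c["color"]);print(c["camera_matrix"],c["T_tool_cam"])
np.savez("w1.npz",d=c["depth"],K=c["camera_matrix"],T=c["T_tool_cam"],p=o["position"],q=o["ee_rot"])
E
```

```text
clock: 2.3
position: [0.4755, -0.319, 0.2316]
ee_rot: [0.696, 0.124, -0.696, 0.125]
ft_force: [0.5, -0.5, 0.1]
grip_width: 0.994
clock: 3.1
position: [0.4854, -0.3069, 0.2314]
ee_rot: [-0.522, -0.477, 0.522, -0.477]
ft_force: [0.4, 0.1, 0.9]
grip_width: 0.995
clock: 3.4
position: [0.4854, -0.3069, 0.2314]
ee_rot: [0.452, 0.544, -0.452, 0.544]
ft_force: [0.5, 1.1, 0.9]
grip_width: 0.995
pos [ 0.4854 -0.3069  0.2314] toolY yaw 0.1852 q [ 0.872  0.255 -0.459  1.58   0.115  1.333  0.584] f [0.5 1.1 0.9] t 3.4 w 0.995
shift in CURRENT axes mm [1.4 0.6 0.2] in TARGET axes [1.4 0.6 0.2] turn rotvec [-0.0148  0.0001 -0.0001]
[[371.64829954   0.         326.15359984]
 [  0.         371.64829954 243.52836392]
 [  0.           0.           1.        ]] [[-5.59336827e-04 -2.99213492e-01  9.54186027e-01 -1.43370360e-01]
 [ 9.99999834e-01 -3.24113632e-05  5.76028994e-04 -1.90321181e-04]
 [-1.41429177e-04  9.54186190e-01  2.99213460e-01 -7.62761359e-02]
 [ 0.00000000e+00  0.00000000e+00  0.00000000e+00  1.00000000e+00]]
```

View pics/w1.png

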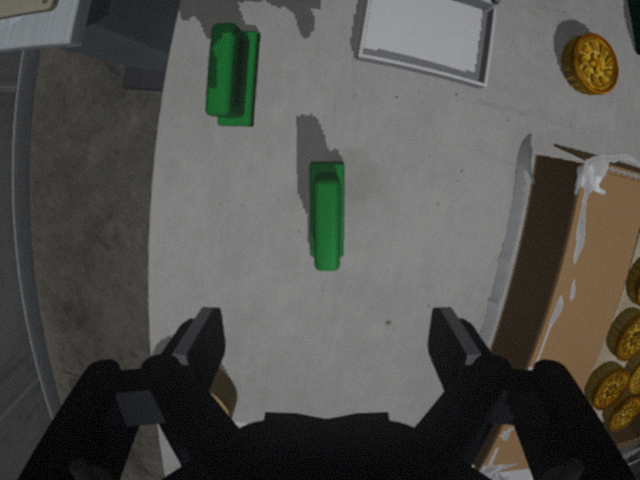

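The wrist view shows the target block at (327,215), centred between the fingers and nearly parallel to them. The second block is at (233,75). I'll refine the target's pose from this picture.

```bash
cat >> h.py <<'E'
def wcloud(c,p,q):
    K=c["camera_matrix"];d=c["depth"];v,u=np.mgrid[0:480,0:640]
    x=(u-K[0,2])/K[0,0];y=(v-K[1,2])/K[1,1];r=np.hypot(x,y)+1e-9;s=np.tan(np.minimum(r,1.5))/r
    pc=np.stack([x*s*d,y*s*d,d],-1);T=c["T_tool_cam"]
    return (pc@T[:3,:3].T+T[:3,3])@R.from_quat(q).as_matrix().T+p
E
python3 - <<'E'
from h import *
z=np.load("w1.npz");c=dict(camera_matrix=z["K"],depth=z["d"],T_tool_cam=z["T"]);P=wcloud(c,z["p"],z["q"])
d=z["d"]>0
near=d&(np.hypot(P[...,0]-.486,P[...,1]+.307)<.06)
for lo,hi in((.068,.09),(.012,.022)):
    q=P[near&(P[...,2]>lo)&(P[...,2]<hi)];print(len(q),q[:,2].mean().round(4),cv2.minAreaRect((q[:,:2]*1000).astype(np.float32)))
E
python3 -c "
from h import *
plan([.486,-.307,.04],.19)"
```

```text
2383 0.078 ((485.8983459472656, -309.0571594238281), (21.64030647277832, 78.9563217163086), 10.89378547668457)
1036 0.0182 ((486.461181640625, -308.7652893066406), (33.65150451660156, 95.95415496826172), 10.242119789123535)
pos [ 0.4853 -0.307   0.2314] toolY yaw 0.1798 q [ 0.871  0.255 -0.458  1.58   0.115  1.333  0.578] f [-0.7 -0.5  0.1] t 3.45 w 0.994
shift in CURRENT axes mm [1.914e+02 6.000e-01 1.000e-01] in TARGET axes [1.914e+02 7.000e-01 1.000e-01] turn rotvec [-0.0102  0.0001 -0.0001]
```

```bash
python3 -m handwheel '25 0.5 2 -0.01 0 0 85;35 0 0 0 0 0 85;35 0 0 0 0 0 85;35 0 0 0 0 0 85;30 0 0 0 0 0 85;20 0 0 0 0 0 85;12 0 0 0 0 0 85;4 0 0 0 0 0 85'
python3 -m handwheel '0 0 0 0 0 0 20;0 0 0 0 0 0 20;0 0 0 0 0 0 20;0 0 0 0 0 0 15;0 0 0 0 0 0 15;0 0 0 0 0 0 15;0 0 0 0 0 0 15' 60
python3 -c "
from h import *
plan([.486,-.309,.035],.187)"
```

```text
clock: 4.25
position: [0.4859, -0.3085, 0.0344]
ee_rot: [0.45, 0.546, -0.45, 0.545]
ft_force: [-0.5, -0.7, -0.1]
grip_width: 0.998
clock: 4.95
position: [0.4866, -0.309, 0.0361]
ee_rot: [0.45, 0.545, -0.45, 0.546]
ft_force: [-1.0, 0.9, 5.7]
grip_width: 0.251
pos [ 0.4866 -0.309   0.0361] toolY yaw 0.1929 q [ 0.838  0.45  -0.426  1.773  0.221  0.965  0.516] f [-1.   0.9  5.7] t 4.95 w 0.251
shift in CURRENT axes mm [ 1.1 -0.6 -0.1] in TARGET axes [ 1.1 -0.6 -0.1] turn rotvec [ 0.0059  0.0009 -0.0007]
```

```bash
python3 -m handwheel '-10 0 0 0 0 0 15;-25 0 0 0 0 0 15;-40 0 0 0 0 0 15;-40 0 0 0 0 0 15;-30 0 -10 0 0 0 15;0 8 -25 0 0 0 15;0 14 -38 0 0 0 15;0 14 -38 0 0 0 15'
python3 -m handwheel '0 14 -40 0 0 0 15;0 14 -40 0 0 0 15;0 14 -40 0 0 0 15;0 14 -40 0 0 0 15;0 14 -40 0 0 0 15;0 14 -36 0 0 0 15;0 9 -24 0 0 0 15;0 0 0 -0.1 0 0 15'
python3 -m handwheel '0 0 0 -0.14 0 0 15;0 0 0 -0.14 0 0 15;0 0 0 -0.14 0 0 15;0 0 0 -0.14 0 0 15;0 0 0 -0.14 0 0 15;0 0 0 -0.14 0 0 15;0 0 0 -0.14 0 0 15;0 0 0 -0.14 0 0 15'
python3 -m handwheel '0 0 0 -0.1 0 0 15;0 0 0 -0.08 0 0 15;0 0 0 0 0 0 15;0 0 0 0 0 0 15'
python3 - <<'E'
from h import *
plan([.5446,.081,.068],1.597)
c=cams.camera("top");cv2.imwrite("pics/t2.png",cv2.resize(c["color"][150:330,190:430],(800,600)))
c=cams.camera("scene");cv2.imwrite("pics/s2.png",cv2.resize(c["color"][140:320,190:430],(800,600)))
E
```

```text
clock: 5.75
position: [0.5001, -0.1919, 0.181]
ee_rot: [0.45, 0.545, -0.45, 0.546]
ft_force: [0.9, 0.0, -1.5]
grip_width: 0.249
clock: 6.55
position: [0.5413, 0.0851, 0.181]
ee_rot: [0.42, 0.569, -0.419, 0.569]
ft_force: [-0.5, -0.6, -0.9]
grip_width: 0.251
clock: 7.35
position: [0.5415, 0.0801, 0.1807]
ee_rot: [0.054, 0.705, -0.054, 0.705]
ft_force: [0.0, 0.0, -0.6]
grip_width: 0.245
clock: 7.75
position: [0.5416, 0.08, 0.1805]
ee_rot: [-0.007, 0.707, 0.007, 0.707]
ft_force: [-0.9, 0.1, -0.8]
grip_width: 0.254
pos [0.5416 0.08   0.1805] toolY yaw 1.5904 q [ 0.545  0.325 -0.916  1.699  0.27   1.252  1.159] f [-0.9  0.1 -0.8] t 7.75 w 0.254
shift in CURRENT axes mm [112.5   1.    3. ] in TARGET axes [112.5   0.9   3. ] turn rotvec [-0.0066  0.      0.0003]
```

View pics/s2.png

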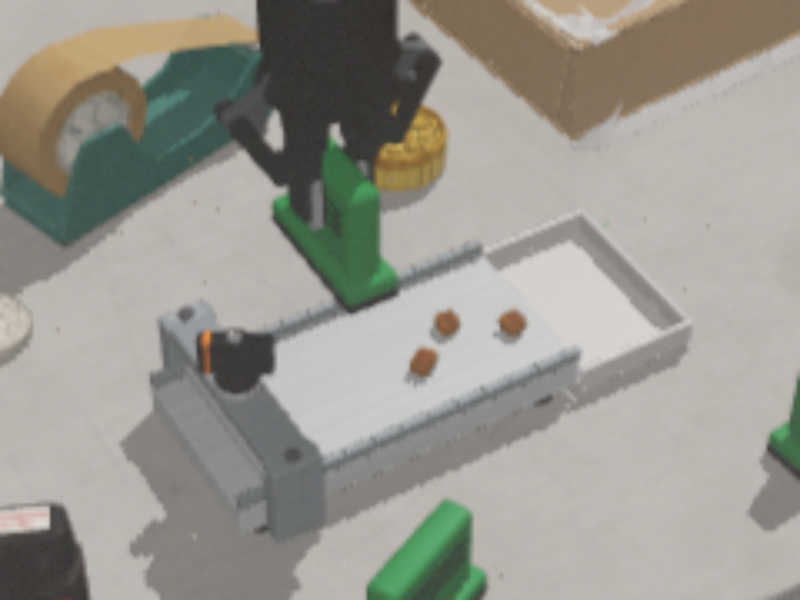

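View pics/t2.png

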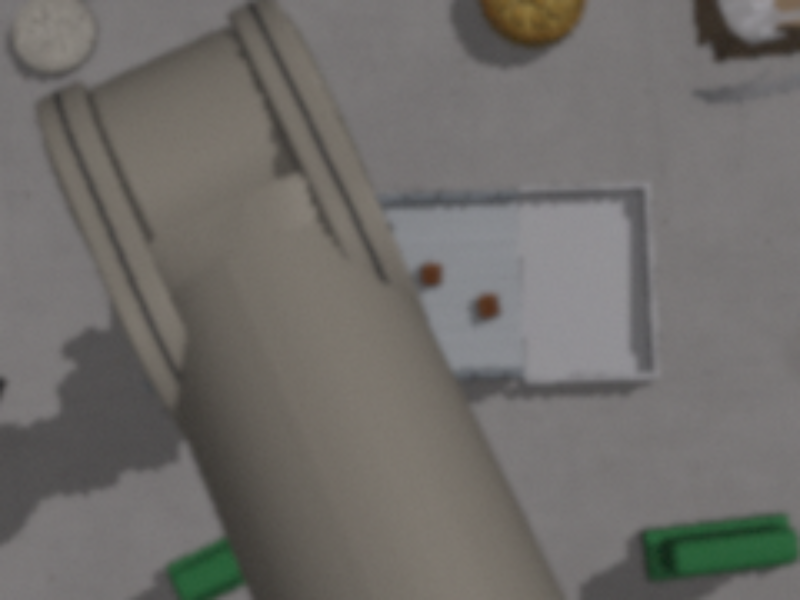

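The block is held square, about 11 cm above the bed behind the chips. The chips show in the scene crop at (423,362), (447,322) and (512,322). I'll lower it to just above the rails and measure.

```bash
python3 -m handwheel '20 1 3 -0.007 0 0 15;25 0 0 0 0 0 15;25 0 0 0 0 0 15;20 0 0 0 0 0 15;6 0 0 0 0 0 15;0 0 0 0 0 0 15'
python3 - <<'E'
from h import *
plan([.5446,.081,.066],1.597)
c=cams.camera("scene");P=cloud(c)
cv2.imwrite("pics/s3.png",cv2.resize(c["color"][180:300,220:400],(800,534)))
g=(c["color"][...,1].astype(int)-c["color"][...,2]>25)&(np.hypot(P[...,0]-.545,P[...,1]-.08)<.08)&(c["depth"]>0)
q=P[g];f=q[q[:,2]<.07]
print(len(q),len(f),cv2.minAreaRect((f[:,:2]*1000).astype(np.float32)),np.percentile(q[:,2],[1,50,99]))
E
```

```text
clock: 8.45
position: [0.5443, 0.0812, 0.0839]
ee_rot: [-0.01, 0.707, 0.01, 0.707]
ft_force: [-0.3, -0.7, -0.3]
grip_width: 0.25
pos [0.5443 0.0812 0.0839] toolY yaw 1.5995 q [ 0.487  0.442 -0.865  1.79   0.376  1.086  1.089] f [-0.3 -0.7 -0.3] t 8.45 w 0.25
shift in CURRENT axes mm [17.9 -0.2  0.3] in TARGET axes [17.9 -0.2  0.3] turn rotvec [ 0.0025 -0.0012 -0.0001]
685 269 ((542.139404296875, 86.26116180419922), (96.15260314941406, 34.88545608520508), 4.73551607131958) [0.05423876 0.08095995 0.128695  ]
```

View pics/s3.png

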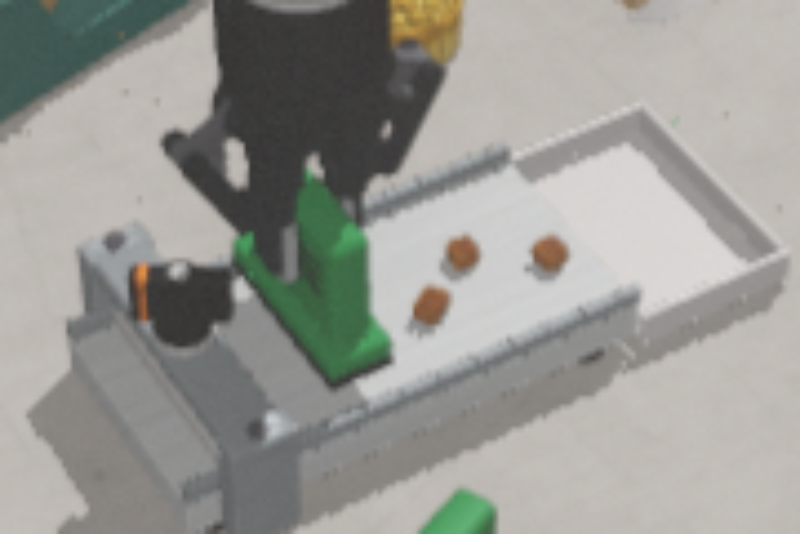

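```bash
python3 -m handwheel '8 0 0 0 0 0 15;5 0 0 0 0 0 15;2 0 0 0 0 0 15;0 0 0 0 0 0 15'
python3 -m handwheel '1 0 0 0 0 0 15;1 0 0 0 0 0 15;0 0 0 0 0 0 15'
```

```text
clock: 8.9
position: [0.5446, 0.0811, 0.0691]
ee_rot: [-0.01, 0.707, 0.01, 0.707]
ft_force: [-1.1, 0.2, -1.3]
grip_width: 0.252
clock: 9.2
position: [0.5447, 0.0812, 0.0673]
ee_rot: [-0.01, 0.707, 0.01, 0.707]
ft_force: [-0.0, 0.1, -0.5]
grip_width: 0.248
```

```bash
python3 -m handwheel '1 0 0 0 0 0 15;0 0 0 0 0 0 15'
python3 -m handwheel '1 0 0 0 0 0 15;0 0 0 0 0 0 15'
```

```text
clock: 9.4
position: [0.5446, 0.0812, 0.0662]
ee_rot: [-0.01, 0.707, 0.01, 0.707]
ft_force: [-1.2, 0.0, -1.2]
grip_width: 0.249
clock: 9.6
position: [0.5447, 0.0812, 0.0661]
ee_rot: [-0.011, 0.707, 0.01, 0.707]
ft_force: [-4.9, -1.3, 9.7]
grip_width: 0.249
```

```bash
python3 -m handwheel '-0.5 -4 0 0 0 0 15;0 -8 0 0 0 0 15;0 -10 0 0 0 0 15;0 -10 0 0 0 0 15;0 -10 0 0 0 0 15;0 -10 0 0 0 0 15;0 -10 0 0 0 0 15;0 -10 0 0 0 0 15'
python3 - <<'E'
from h import *
plan([.5485,-.069,.066],1.597)
c=cams.camera("scene");P=cloud(c)
cv2.imwrite("pics/s4.png",cv2.resize(c["color"][180:300,220:400],(800,534)))
E
```

```text
clock: 10.4
position: [0.547, 0.0087, 0.066]
ee_rot: [-0.01, 0.707, 0.011, 0.707]
ft_force: [0.4, 5.2, 4.4]
grip_width: 0.252
pos [0.547  0.0087 0.066 ] toolY yaw 1.6001 q [ 0.6    0.451 -0.838  1.814  0.383  1.046  1.216] f [0.4 5.2 4.4] t 10.4 w 0.252
shift in CURRENT axes mm [  0.  -77.8  -0.8] in TARGET axes [  0.  -77.8  -0.5] turn rotvec [ 0.0031  0.0006 -0.0004]
```

View pics/s4.png

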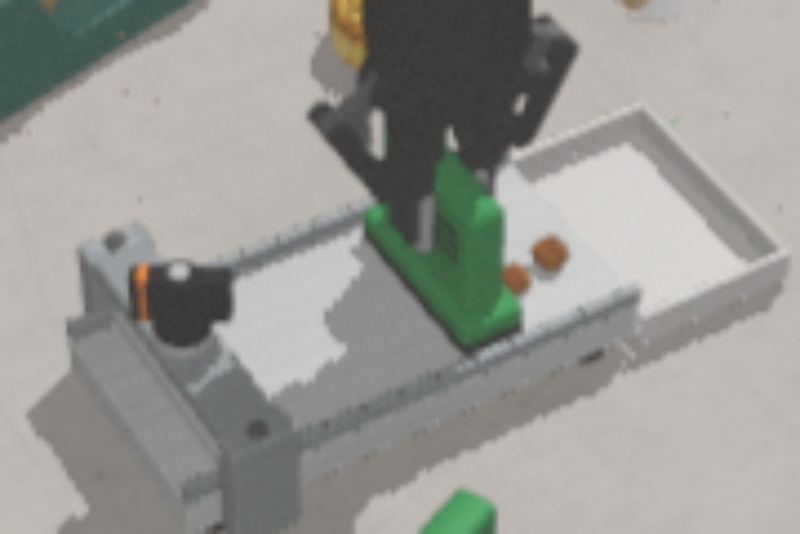

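The sweep is working: the chips at (515,278) and (549,253) are ahead of the block, and the third is hidden behind it. Continuing past the bed's end.

```bash
python3 -m handwheel '0 -8 0 0 0 0 15;0 -10 0 0 0 0 15;0 -10 0 0 0 0 15;0 -10 0 0 0 0 15;0 -10 0 0 0 0 15;0 -10 0 0 0 0 15;0 -10 0 0 0 0 15;0 -8 0 0 0 0 15'
python3 -m handwheel '0 -5 0 0 0 0 15;0 -3 0 0 0 0 15;0 0 0 0 0 0 15'
python3 - <<'E'
from h import *
plan([.5485,-.069,.066],1.597)
c=cams.camera("scene");P=cloud(c)
cv2.imwrite("pics/s5.png",cv2.resize(c["color"][180:300,220:400],(800,534)))
E
```

```text
clock: 11.25
position: [0.5491, -0.0673, 0.066]
ee_rot: [-0.01, 0.707, 0.01, 0.707]
ft_force: [-0.1, 4.5, 6.0]
grip_width: 0.25
clock: 11.55
position: [0.5494, -0.0756, 0.0661]
ee_rot: [-0.01, 0.707, 0.01, 0.707]
ft_force: [0.7, 3.0, 5.9]
grip_width: 0.25
pos [ 0.5494 -0.0756  0.0661] toolY yaw 1.5995 q [ 0.725  0.459 -0.81   1.796  0.379  1.05   1.374] f [0.7 3.  5.9] t 11.55 w 0.25
shift in CURRENT axes mm [ 0.1  6.6 -0.7] in TARGET axes [ 0.1  6.6 -0.7] turn rotvec [0.0025 0.0004 0.0001]
```

View pics/s5.png

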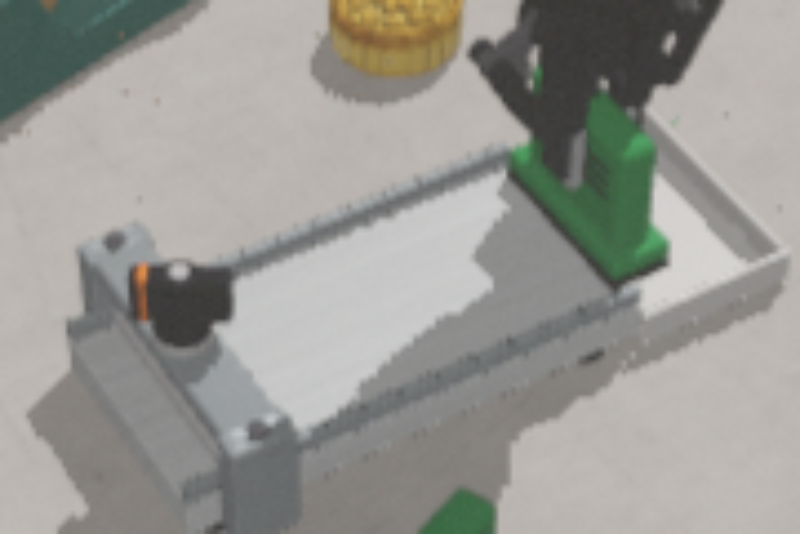

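The bed is clear behind the block and the chips must be hidden in front of it. I'll lift straight up and check.

```bash
python3 -m handwheel '-6 0 0 0 0 0 15;-20 0 0 0 0 0 15;-30 0 0 0 0 0 15;-35 0 0 0 0 0 15;-25 0 0 0 0 0 15;0 0 0 0.14 0 0 15;0 0 0 0.14 0 0 15;0 0 0 0.14 0 0 15'
python3 - <<'E'
from h import *
plan([.486,-.309,.18],.187)
for n in("scene","top"):
  c=cams.camera(n);cv2.imwrite(f"pics/{n}6.png",cv2.resize(c["color"][170:290,240:420],(800,534)))
E
```

```text
clock: 12.4
position: [0.5485, -0.0762, 0.1817]
ee_rot: [0.139, 0.694, -0.14, 0.693]
ft_force: [0.5, -0.7, -1.1]
grip_width: 0.248
pos [ 0.5485 -0.0762  0.1817] toolY yaw 1.1731 q [ 0.734  0.308 -0.801  1.684  0.233  1.249  1.054] f [ 0.5 -0.7 -1.1] t 12.4 w 0.248
shift in CURRENT axes mm [   2.  -238.8   32.5] in TARGET axes [   1.7 -104.7  217.1] turn rotvec [9.861e-01 2.000e-04 1.800e-03]
```

View pics/scene6.png

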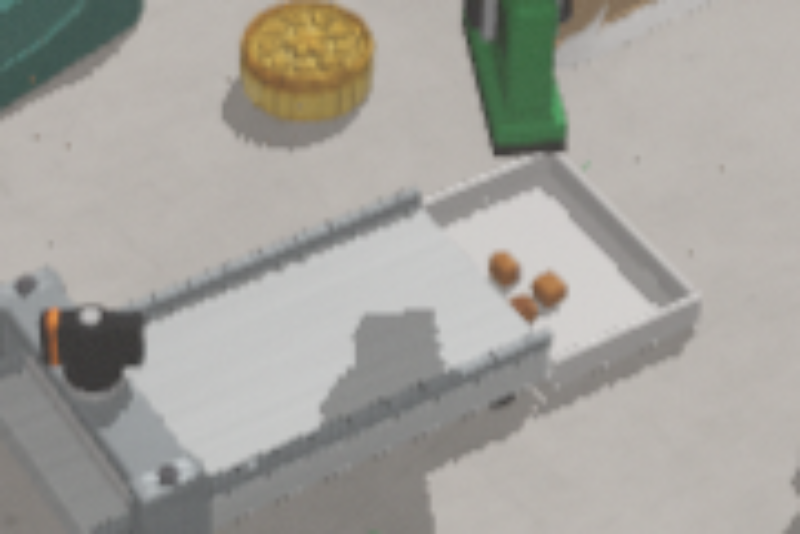

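View pics/top6.png

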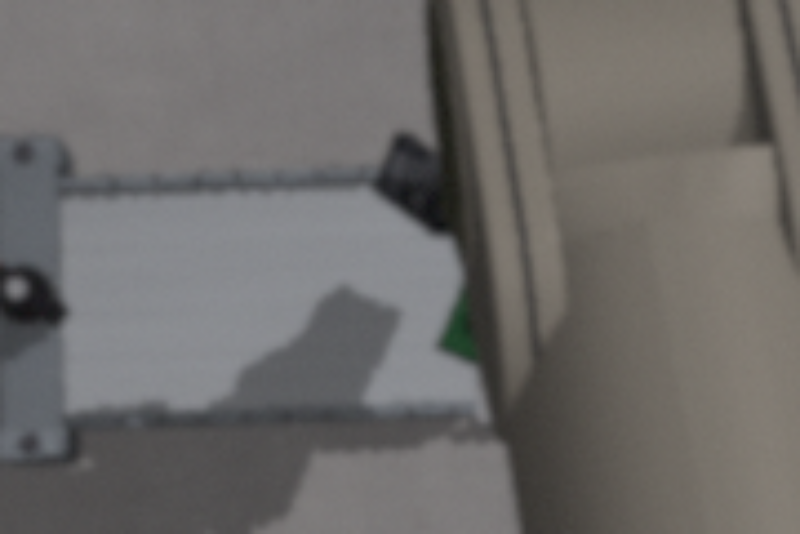

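All three chips are in the tray at (505,268), (549,288) and (523,307), with the last one partly hidden by the bed's edge. I'll take the block back to where it stood.

```bash
python3 -m handwheel '0 -25 3 0 0 0 15;0 -40 5 0 0 0 15;0 -44 6 0 0 0 15;0 -44 6 0 0 0 15;0 -44 6 0 0 0 15;0 -40 6 0 0 0 15;0 0 0 0.14 0 0 15;0 0 0 0.14 0 0 15'
python3 -m handwheel '0 0 0 0.14 0 0 15;0 0 0 0.14 0 0 15;0 0 0 0.14 0 0 15;0 0 0 0.14 0 0 15;0 0 0 0.14 0 0 15;0 0 0 0 0 0 15;0 0 0 0 0 0 15'
python3 - <<'E'
from h import *
plan([.486,-.309,.037],.187)
E
```

```text
clock: 13.3
position: [0.4869, -0.3083, 0.1812]
ee_rot: [0.234, 0.668, -0.234, 0.667]
ft_force: [-0.1, 1.3, -1.2]
grip_width: 0.25
clock: 14.0
position: [0.4881, -0.3063, 0.1816]
ee_rot: [0.446, 0.549, -0.446, 0.549]
ft_force: [0.2, -0.0, -0.9]
grip_width: 0.251
pos [ 0.4881 -0.3063  0.1816] toolY yaw 0.2064 q [ 0.931  0.307 -0.54   1.637  0.165  1.244  0.565] f [ 0.2 -0.  -0.9] t 14.0 w 0.251
shift in CURRENT axes mm [144.6  -2.5   2.2] in TARGET axes [144.6  -2.6   2.2] turn rotvec [ 0.0194 -0.0001  0.0008]
```

```bash
python3 -m handwheel '20 -2.5 2 0.02 0 0 15;30 0 0 0 0 0 15;35 0 0 0 0 0 15;30 0 0 0 0 0 15;18 0 0 0 0 0 15;7 0 0 0 0 0 15;2 0 0 0 0 0 15;0 0 0 0 0 0 15'
python3 -m handwheel '1 0 0 0 0 0 15;1 0 0 0 0 0 15;0 0 0 0 0 0 15'
```

```text
clock: 14.8
position: [0.4869, -0.3089, 0.0406]
ee_rot: [0.453, 0.543, -0.453, 0.544]
ft_force: [-0.4, 0.1, -0.7]
grip_width: 0.253
clock: 15.1
position: [0.4867, -0.3087, 0.0383]
ee_rot: [0.453, 0.543, -0.453, 0.543]
ft_force: [-0.7, 0.2, -0.7]
grip_width: 0.25
```

```bash
python3 -m handwheel '1 0 0 0 0 0 15;1 0 0 0 0 0 15;0 0 0 0 0 0 15'
python3 -m handwheel '0.5 0 0 0 0 0 15;0 0 0 0 0 0 15'
```

```text
clock: 15.4
position: [0.4866, -0.3086, 0.0361]
ee_rot: [0.453, 0.543, -0.453, 0.543]
ft_force: [-1.2, 0.8, 2.7]
grip_width: 0.253
clock: 15.6
position: [0.4866, -0.3086, 0.0361]
ee_rot: [0.453, 0.543, -0.453, 0.543]
ft_force: [-4.5, 1.6, 8.4]
grip_width: 0.249
```

```bash
python3 -m handwheel '0 0 0 0 0 0 35;0 0 0 0 0 0 60;0 0 0 0 0 0 75;0 0 0 0 0 0 75;0 0 0 0 0 0 75;0 0 0 0 0 0 75'
python3 -m handwheel '-20 0 0 0 0 0 75;-35 0 0 0 0 0 75;-40 0 0 0 0 0 75;-40 0 0 0 0 0 75;-30 0 0 0 0 0 75'
python3 - <<'E'
from h import *
plan([.543,.146,.2],-.4)
for n in("scene","top"):
  c=cams.camera(n);cv2.imwrite(f"pics/{n}7.png",c["color"])
  P=cloud(c);
  r=cams.outline_of(n,"thumb_knob")
  for k in r[:2]:
    print(n,k["conf"],k["box"])
  z=(c["depth"]>0)&(np.hypot(P[...,0]-.543,P[...,1]-.146)<.035)&(P[...,2]>.092)&(P[...,2]<.116)
  q=P[z];print(len(q),cv2.minAreaRect((q[:,:2]*1000).astype(np.float32)),q.mean(0))
  w,v=np.linalg.eigh(np.cov(q[:,:2].T));print("axis yaw deg",np.degrees(np.arctan2(v[1,1],v[0,1])),np.sqrt(w))
E
```

```text
clock: 16.2
position: [0.4865, -0.3085, 0.0353]
ee_rot: [0.453, 0.543, -0.453, 0.543]
ft_force: [-0.6, 0.0, 0.7]
grip_width: 0.883
clock: 16.7
position: [0.487, -0.3086, 0.2031]
ee_rot: [0.453, 0.542, -0.453, 0.544]
ft_force: [1.1, 0.4, -0.7]
grip_width: 0.882
pos [ 0.487  -0.3086  0.2031] toolY yaw 0.1802 q [ 0.937  0.288 -0.54   1.612  0.154  1.282  0.552] f [ 1.1  0.4 -0.7] t 16.7 w 0.882
shift in CURRENT axes mm [   2.6  136.6 -437.2] in TARGET axes [   3.1 -125.4 -440.5] turn rotvec [ 0.5802  0.0011 -0.0021]
scene 0.83 [246.2, 238.6, 25.3, 23.3]
235 ((544.08349609375, 147.61590576171875), (45.8188362121582, 22.29025650024414), 65.99119567871094) [0.54043715 0.14898011 0.10394071]
axis yaw deg 58.53692374906333 [0.00422014 0.01289241]
top 0.64 [234.3, 225.0, 22.2, 15.1]
top 0.29 [358.0, 237.8, 3.3, 8.6]
154 ((542.3134155273438, 144.55795288085938), (44.826210021972656, 17.62526512145996), 48.40397644042969) [0.5423337  0.14434443 0.1085851 ]
axis yaw deg 57.863937443379086 [0.00416316 0.01257979]
```

View pics/top7.png

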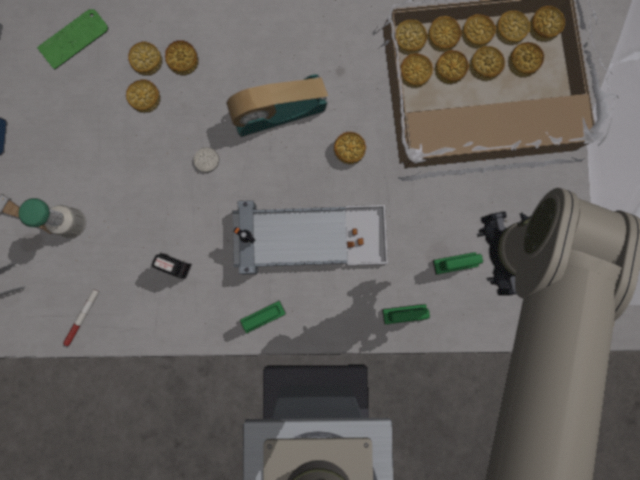

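View pics/scene7.png

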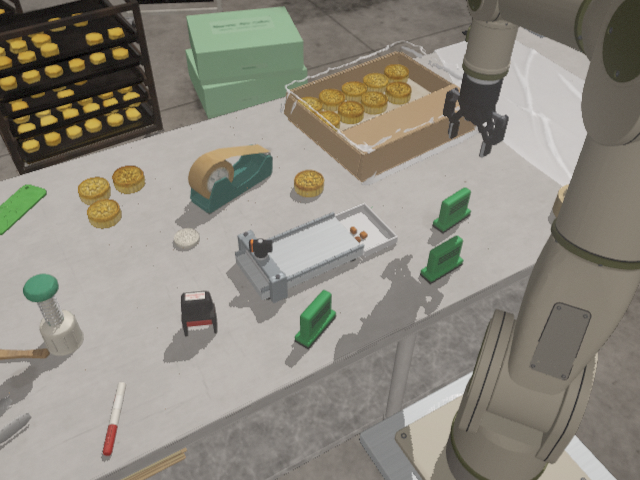

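The top view shows the block upright again at (458,263), the three chips in the tray at (350–360,240) and the bed clear. Now the knob.

```bash
python3 -m handwheel '-10 6 -20 0 0 0 75;-10 12 -39 0 0 0 75;-8 13 -42 0 0 0 75;0 14 -44 0 0 0 75;0 14 -44 0 0 0 75;0 14 -44 0 0 0 75;0 14 -44 0 0 0 75;0 14 -44 0 0 0 75'
python3 -m handwheel '0 14 -44 0 0 0 75;0 12 -38 0 0 0 75;0 10 -30 0 0 0 75;0 0 -4 0.14 0 0 75;0 0 0 0.15 0 0 75;0 0 0 0.15 0 0 75;0 0 0 0.15 0 0 75;0 0 0 0.15 0 0 75'
python3 -m handwheel '0 0 0 0 0 0 75;0 0 0 0 0 0 75'
python3 - <<'E'
from h import *
plan([.543,.146,.2],-.56)
o=manip.get_obs();c=cams.camera("wrist");cv2.imwrite("pics/w8.png",c["color"])
P=wcloud(c,o["position"],o["ee_rot"])
z=(c["depth"]>0)&(np.hypot(P[...,0]-.543,P[...,1]-.146)<.035)&(P[...,2]>.099)&(P[...,2]<.118)
q=P[z];print(len(q),cv2.minAreaRect((q[:,:2]*1000).astype(np.float32)),q.mean(0))
w,v=np.linalg.eigh(np.cov(q[:,:2].T));print("axis yaw deg",np.degrees(np.arctan2(v[1,1],v[0,1])),np.sqrt(w))
E
```

```text
clock: 17.7
position: [0.5274, 0.0279, 0.2275]
ee_rot: [0.453, 0.543, -0.453, 0.543]
ft_force: [1.3, -0.5, -0.0]
grip_width: 0.877
clock: 18.5
position: [0.5419, 0.1467, 0.2272]
ee_rot: [-0.619, -0.341, 0.62, -0.34]
ft_force: [-0.0, -1.0, -1.2]
grip_width: 0.878
clock: 18.7
position: [0.5424, 0.1464, 0.2277]
ee_rot: [-0.617, -0.344, 0.618, -0.344]
ft_force: [-0.6, -0.3, 0.4]
grip_width: 0.877
pos [0.5424 0.1464 0.2277] toolY yaw -0.5547 q [ 0.268  0.273 -0.725  1.606  0.185  1.335 -1.037] f [-0.6 -0.3  0.4] t 18.7 w 0.877
shift in CURRENT axes mm [27.7  0.8  0. ] in TARGET axes [27.7  0.7  0. ] turn rotvec [0.0053 0.0008 0.0008]
1116 ((543.8566284179688, 147.09432983398438), (45.167213439941406, 18.334251403808594), 66.93653106689453) [0.54479836 0.14821916 0.10901042]
axis yaw deg 57.79246368208607 [0.00411018 0.01242098]
```

View pics/w8.png

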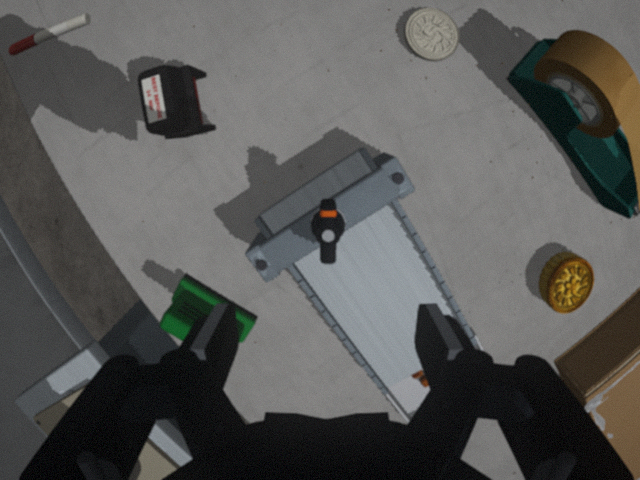

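The wrist view shows the wing upright in the picture at (328,235), orange end up and centred between the fingers, so the yaw is right. I'll descend to TCP z of about 0.087 (the hub's top is 0.083) and pinch.

```bash
python3 -m handwheel '20 1 0 0.007 0 0 75;30 0 0 0 0 0 75;30 0 0 0 0 0 75;25 0 0 0 0 0 75;20 0 0 0 0 0 75;12 0 0 0 0 0 75;4 0 0 0 0 0 75;0 0 0 0 0 0 75'
python3 - <<'E'
from h import *
plan([.5434,.146,.087],-.562)
E
```

```text
clock: 19.55
position: [0.5439, 0.1455, 0.0874]
ee_rot: [-0.62, -0.341, 0.62, -0.34]
ft_force: [-0.5, -0.4, -0.5]
grip_width: 0.877
pos [0.5439 0.1455 0.0874] toolY yaw -0.5659 q [ 0.227  0.409 -0.685  1.761  0.29   1.075 -1.123] f [-0.5 -0.4 -0.5] t 19.55 w 0.877
shift in CURRENT axes mm [ 0.4 -0.7 -0.1] in TARGET axes [ 0.4 -0.7 -0.1] turn rotvec [-0.0039 -0.      0.0002]
```

```bash
python3 -m handwheel '0 0 0 0 0 0 30;0 0 0 0 0 0 12;0 0 0 0 0 0 6;0 0 0 0 0 0 6;0 0 0 0 0 0 6;0 0 0 0 0 0 6;0 0 0 0 0 0 6' 60
python3 - <<'E'
from h import *
plan([.5434,.146,.087],-.562); print(manip.get_obs()["torque"])
c=cams.camera("scene");cv2.imwrite("pics/s9.png",cv2.resize(c["color"][180:300,200:380],(800,534)))
E
```

```text
clock: 20.25
position: [0.5435, 0.1459, 0.0879]
ee_rot: [-0.62, -0.34, 0.62, -0.34]
ft_force: [-4.9, 0.1, 6.2]
grip_width: 0.126
pos [0.5435 0.1459 0.0879] toolY yaw -0.5664 q [ 0.227  0.408 -0.686  1.761  0.29   1.075 -1.124] f [-4.9  0.1  6.2] t 20.25 w 0.126
shift in CURRENT axes mm [ 0.9 -0.2 -0.1] in TARGET axes [ 0.9 -0.2 -0.1] turn rotvec [-0.0044  0.0003  0.0003]
[0.04831406 0.93772281 0.02254026]
```

View pics/s9.png

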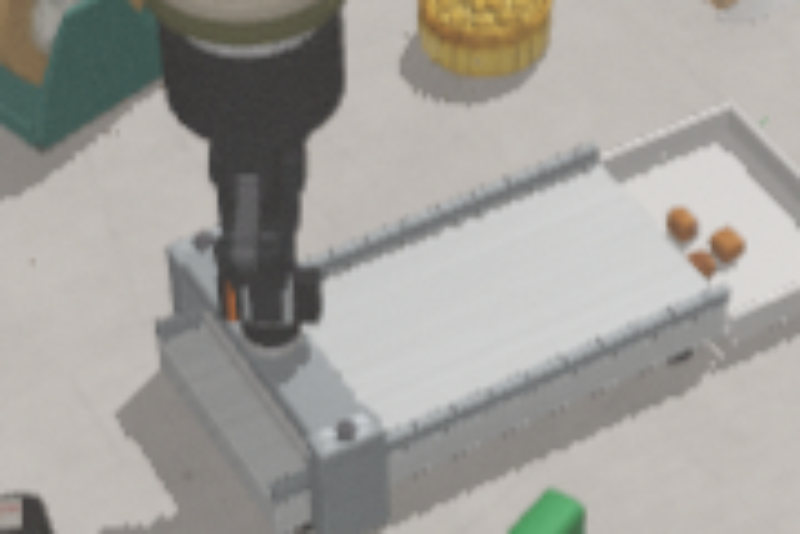

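The wing is gripped (about 11 mm opening). Now turning clockwise (+x of the tool) and watching the z moment and yaw lag.

```bash
cat > s.py <<'E'
from h import *
o=manip.get_obs();M=R.from_quat(o["ee_rot"]).as_matrix()
print("p",np.round(o["position"],4),"yaw",round(np.arctan2(M[1,1],M[0,1]),4),"q7",round(o["joint_pos"][6],3),"f",np.round(o["ft_force"],1),"m",np.round(o["torque"],3),"w",round(o["grip_width"],3),"t",round(o["clock"],2))
E
python3 -m handwheel '0 0 0 0.1 0 0 6;0 0 0 0.1 0 0 6;0 0 0 0.1 0 0 6;0 0 0 0.1 0 0 6;0 0 0 0 0 0 6'; python3 s.py
```

```text
clock: 20.8
position: [0.5433, 0.146, 0.0879]
ee_rot: [-0.675, -0.209, 0.676, -0.209]
ft_force: [-4.8, 0.9, 6.5]
grip_width: 0.128
p [0.5433 0.146  0.0879] yaw -0.9698 q7 -1.503 f [-4.8  0.9  6.5] m [ 0.09   1.145 -0.07 ] w 0.128 t 20.8
```

```bash
python3 -m handwheel '0 0 0 0.05 0 0 6;0 0 0 0.05 0 0 6;0 0 0 0 0 0 6'; python3 s.py
```

```text
clock: 21.1
position: [0.5433, 0.1461, 0.0879]
ee_rot: [-0.685, -0.176, 0.685, -0.176]
ft_force: [-4.9, 1.0, 6.5]
grip_width: 0.127
p [0.5433 0.1461 0.0879] yaw -1.0679 q7 -1.595 f [-4.9  1.   6.5] m [ 0.148  1.198 -0.05 ] w 0.127 t 21.1
```

Turned 0.50 rad so far, with only friction torque. Continuing in smaller steps.

```bash
python3 -m handwheel '0 0 0 0.05 0 0 6;0 0 0 0.05 0 0 6;0 0 0 0 0 0 6'; python3 s.py
```

```text
clock: 21.4
position: [0.5432, 0.1462, 0.0879]
ee_rot: [-0.693, -0.142, 0.693, -0.141]
ft_force: [-5.6, 0.8, 7.1]
grip_width: 0.127
p [0.5432 0.1462 0.0879] yaw -1.1679 q7 -1.689 f [-5.6  0.8  7.1] m [ 0.086  1.219 -0.066] w 0.127 t 21.4
```

```bash
python3 -m handwheel '0 0 0 0.05 0 0 6;0 0 0 0.05 0 0 6;0 0 0 0 0 0 6'; python3 s.py
```

```text
clock: 21.7
position: [0.5432, 0.1462, 0.0879]
ee_rot: [-0.699, -0.107, 0.699, -0.107]
ft_force: [-5.9, 1.1, 6.2]
grip_width: 0.127
p [0.5432 0.1462 0.0879] yaw -1.2679 q7 -1.783 f [-5.9  1.1  6.2] m [ 0.151  1.222 -0.06 ] w 0.127 t 21.7
```

```bash
python3 -m handwheel '0 0 0 0.05 0 0 6;0 0 0 0 0 0 6'; python3 s.py
```

```text
clock: 21.9
position: [0.5432, 0.1462, 0.0879]
ee_rot: [-0.701, -0.089, 0.702, -0.089]
ft_force: [-5.1, 0.9, 6.3]
grip_width: 0.124
p [0.5432 0.1462 0.0879] yaw -1.3178 q7 -1.83 f [-5.1  0.9  6.3] m [ 0.174  1.218 -0.047] w 0.124 t 21.9
```

```bash
python3 -m handwheel '0 0 0 0.05 0 0 6;0 0 0 0 0 0 6'; python3 s.py
```

```text
clock: 22.1
position: [0.5431, 0.1463, 0.0878]
ee_rot: [-0.703, -0.072, 0.704, -0.072]
ft_force: [-5.7, 1.5, 7.0]
grip_width: 0.124
p [0.5431 0.1463 0.0878] yaw -1.3677 q7 -1.877 f [-5.7  1.5  7. ] m [ 0.165  1.243 -0.03 ] w 0.124 t 22.1
```

```bash
python3 -m handwheel '0 0 0 0.05 0 0 6;0 0 0 0 0 0 6'; python3 s.py
```

```text
clock: 22.3
position: [0.5431, 0.1463, 0.0879]
ee_rot: [-0.705, -0.054, 0.705, -0.054]
ft_force: [-5.8, 1.2, 7.7]
grip_width: 0.121
p [0.5431 0.1463 0.0879] yaw -1.4177 q7 -1.925 f [-5.8  1.2  7.7] m [ 0.198  1.24  -0.075] w 0.121 t 22.3
```

```bash
python3 -m handwheel '0 0 0 0.05 0 0 6;0 0 0 0 0 0 6'; python3 s.py
```

```text
clock: 22.5
position: [0.5431, 0.1463, 0.0879]
ee_rot: [-0.706, -0.037, 0.707, -0.036]
ft_force: [-6.0, 1.6, 6.8]
grip_width: 0.126
p [0.5431 0.1463 0.0879] yaw -1.4677 q7 -1.972 f [-6.   1.6  6.8] m [ 0.194  1.27  -0.097] w 0.126 t 22.5
```

```bash
python3 -m handwheel '0 0 0 0.05 0 0 6;0 0 0 0 0 0 6'; python3 s.py
```

```text
clock: 22.7
position: [0.5431, 0.1464, 0.0879]
ee_rot: [-0.707, -0.019, 0.707, -0.019]
ft_force: [-4.9, 1.3, 7.1]
grip_width: 0.123
p [0.5431 0.1464 0.0879] yaw -1.5176 q7 -2.019 f [-4.9  1.3  7.1] m [ 0.234  1.254 -0.05 ] w 0.123 t 22.7
```

```bash
python3 -m handwheel '0 0 0 0.05 0 0 6;0 0 0 0 0 0 6'; python3 s.py
```

```text
clock: 22.9
position: [0.5431, 0.1464, 0.0879]
ee_rot: [-0.707, -0.001, 0.707, -0.001]
ft_force: [-5.5, 1.4, 7.7]
grip_width: 0.126
p [0.5431 0.1464 0.0879] yaw -1.5668 q7 -2.066 f [-5.5  1.4  7.7] m [0.173 1.278 0.413] w 0.126 t 22.9
```

```bash
python3 -m handwheel '0 0 0 0.05 0 0 6;0 0 0 0 0 0 6'; python3 s.py
```

```text
clock: 23.1
position: [0.5431, 0.1465, 0.0879]
ee_rot: [-0.707, 0.016, 0.707, 0.016]
ft_force: [-5.5, 0.3, 7.3]
grip_width: 0.126
p [0.5431 0.1465 0.0879] yaw -1.6153 q7 -2.112 f [-5.5  0.3  7.3] m [0.066 1.226 1.271] w 0.126 t 23.1
```

```bash
python3 -m handwheel '0 0 0 0.05 0 0 6;0 0 0 0 0 0 6'; python3 s.py
```

```text
clock: 23.3
position: [0.5431, 0.1465, 0.0879]
ee_rot: [-0.706, 0.033, 0.707, 0.033]
ft_force: [-5.5, 0.0, 7.9]
grip_width: 0.125
p [0.5431 0.1465 0.0879] yaw -1.6641 q7 -2.159 f [-5.5  0.   7.9] m [-0.084  1.326  1.948] w 0.125 t 23.3
```

The seat is clear: the moment rose from -0.05 to 0.41, 1.27 and 1.95, extrapolating to onset at yaw of about -1.54 (0.975 rad turned). I'll reverse in small steps to see whether the wing slipped in the pads.

```bash
python3 -m handwheel '0 0 0 -0.05 0 0 6;0 0 0 0 0 0 6'; python3 s.py
```

```text
clock: 23.5
position: [0.5431, 0.1464, 0.0879]
ee_rot: [-0.707, 0.015, 0.707, 0.014]
ft_force: [-6.1, 0.5, 7.4]
grip_width: 0.126
p [0.5431 0.1464 0.0879] yaw -1.6119 q7 -2.109 f [-6.1  0.5  7.4] m [0.072 1.273 1.311] w 0.126 t 23.5
```

```bash
python3 -m handwheel '0 0 0 -0.05 0 0 6;0 0 0 0 0 0 6'; python3 s.py
```

```text
clock: 23.7
position: [0.5431, 0.1464, 0.0879]
ee_rot: [-0.707, -0.003, 0.707, -0.003]
ft_force: [-5.8, 1.4, 7.4]
grip_width: 0.128
p [0.5431 0.1464 0.0879] yaw -1.5634 q7 -2.063 f [-5.8  1.4  7.4] m [0.159 1.292 0.457] w 0.128 t 23.7
```

```bash
python3 -m handwheel '0 0 0 -0.05 0 0 6;0 0 0 0 0 0 6'; python3 s.py
```

```text
clock: 23.9
position: [0.5431, 0.1464, 0.0879]
ee_rot: [-0.706, -0.02, 0.707, -0.02]
ft_force: [-6.6, 1.2, 6.3]
grip_width: 0.122
p [0.5431 0.1464 0.0879] yaw -1.5142 q7 -2.016 f [-6.6  1.2  6.3] m [0.198 1.281 0.005] w 0.122 t 23.9
```

```bash
python3 -m handwheel '0 0 0 -0.05 0 0 6;0 0 0 0 0 0 6'; python3 s.py
```

```text
clock: 24.1
position: [0.5431, 0.1463, 0.0879]
ee_rot: [-0.706, -0.038, 0.706, -0.037]
ft_force: [-5.9, 1.0, 7.5]
grip_width: 0.128
p [0.5431 0.1463 0.0879] yaw -1.4643 q7 -1.968 f [-5.9  1.   7.5] m [0.236 1.216 0.045] w 0.128 t 24.1
```

It came back on the same curve, so no slip: the seat is at yaw -1.539. A quarter turn back is yaw +0.032.

```bash
python3 -m handwheel '0 0 0 -0.1 0 0 6;0 0 0 -0.1 0 0 6;0 0 0 -0.1 0 0 6;0 0 0 -0.1 0 0 6;0 0 0 -0.1 0 0 6;0 0 0 -0.1 0 0 6;0 0 0 -0.1 0 0 6;0 0 0 0 0 0 6'; python3 s.py
```

```text
clock: 24.9
position: [0.5434, 0.1459, 0.0878]
ee_rot: [-0.65, -0.278, 0.65, -0.278]
ft_force: [-6.0, 0.4, 7.1]
grip_width: 0.129
p [0.5434 0.1459 0.0878] yaw -0.7628 q7 -1.308 f [-6.   0.4  7.1] m [0.022 1.035 0.092] w 0.129 t 24.9
```

```bash
python3 -m handwheel '0 0 0 -0.1 0 0 6;0 0 0 -0.1 0 0 6;0 0 0 -0.1 0 0 6;0 0 0 -0.1 0 0 6;0 0 0 -0.1 0 0 6;0 0 0 -0.1 0 0 6;0 0 0 -0.1 0 0 6;0 0 0 0 0 0 6'; python3 s.py
```

```text
clock: 25.7
position: [0.5438, 0.1458, 0.0879]
ee_rot: [0.516, 0.484, -0.515, 0.484]
ft_force: [-3.6, 0.9, 6.3]
grip_width: 0.126
p [0.5438 0.1458 0.0879] yaw -0.0633 q7 -0.655 f [-3.6  0.9  6.3] m [0.044 0.633 0.073] w 0.126 t 25.7
```

```bash
python3 -m handwheel '0 0 0 -0.05 0 0 6;0 0 0 -0.045 0 0 6;0 0 0 0 0 0 6;0 0 0 0 0 0 6'; python3 s.py
python3 - <<'E'
from h import *
c=cams.camera("scene");cv2.imwrite("pics/s10.png",c["color"]);cv2.imwrite("pics/s10z.png",cv2.resize(c["color"][180:300,200:380],(800,534)))
P=cloud(c)
for r in cams.outline_of("scene","scraper_block")[:3]:
    q=P[r["region"]&(c["depth"]>0)];print(r["conf"],q.mean(0).round(3),q[:,2].max().round(3))
c=cams.camera("top");cv2.imwrite("pics/t10.png",c["color"])
E
```

```text
clock: 26.1
position: [0.5439, 0.1458, 0.0879]
ee_rot: [0.493, 0.507, -0.493, 0.507]
ft_force: [-2.1, -0.3, 5.2]
grip_width: 0.126
p [0.5439 0.1458 0.0879] yaw 0.0283 q7 -0.57 f [-2.1 -0.3  5.2] m [0.069 0.53  0.059] w 0.126 t 26.1
0.64 [ 0.478 -0.297  0.044] 0.083
0.63 [0.364 0.125 0.046] 0.082
0.58 [ 0.369 -0.184  0.044] 0.083
```

View pics/s10z.png

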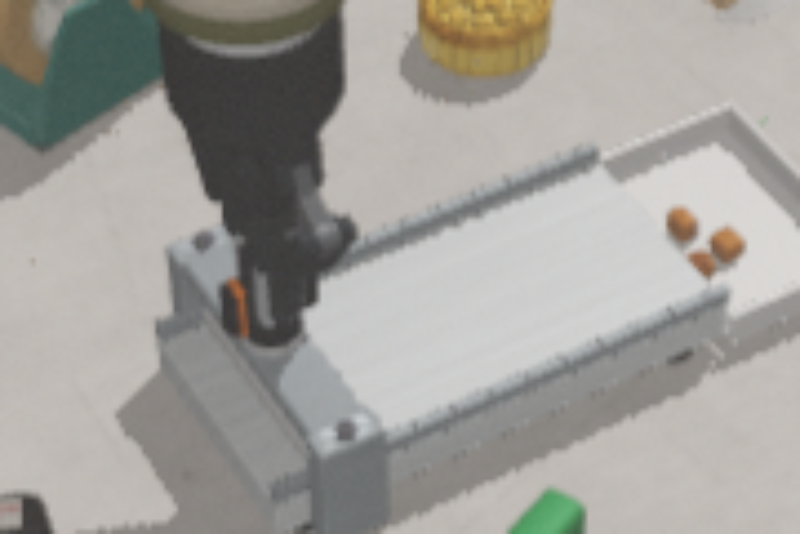

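View pics/s10.png

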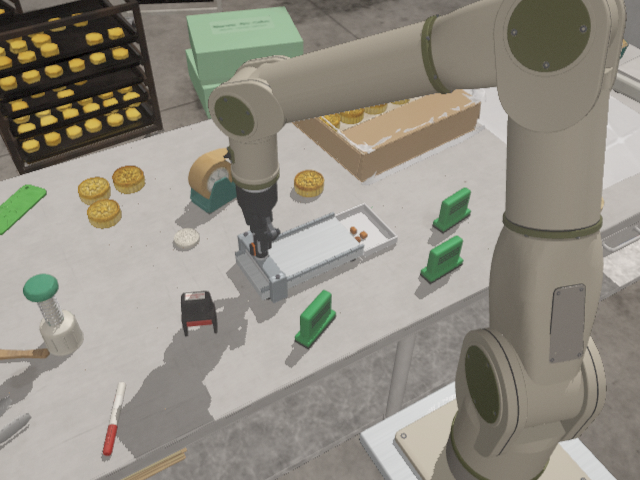

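View pics/t10.png

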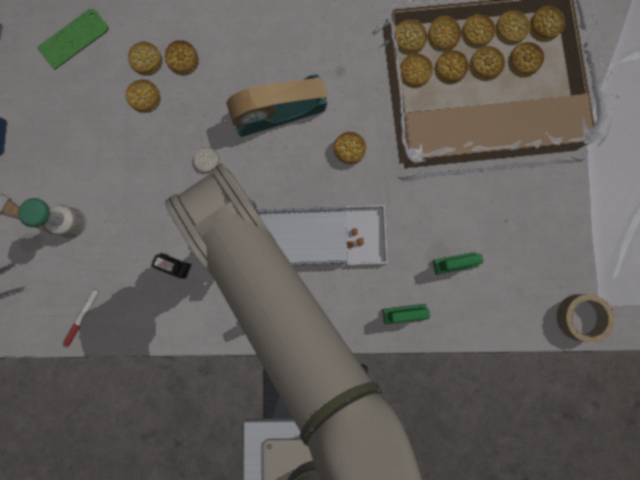

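The final view shows the knob gripped, with the orange wing end at (237,305) in the crop. The three chips are in the tray, all the blocks are upright, and the stamp, plate and cake haven't moved. Handing in.

```bash
python3 -c "
from workcell import hand_in
print(hand_in())"; python3 s.py
```

```text
the job is handed in; nothing more can be done
None
the job is handed in; nothing more can be done
```

The job is handed in at about 26 s of the 72 s allowed, and my last checks showed it done as asked.

- **Chips:** I used the farthest of the three green blocks and wiped all three chips off the bed in one pass. The final top and scene pictures show all three in the tray and the bed clear.
- **Block:** It stands upright again where it started, within about 2 mm of its measured starting spot.
- **Thumbscrew:** The screw turned clockwise 0.97 rad before the bar seated. The moment on the tool rose sharply at yaw -1.54, from about -0.05 to 1.95 N m. On reversing, it fell back along the same curve, so the wing did not slip in the pads.
- **Back-off:** I turned it back to yaw +0.028, which is 1.567 rad (a quarter turn is 1.571), and finished with the wing still gripped.
- **Other things on the table:** The stamp, plate, moon cake and other blocks look unmoved in the final pictures.

**Disagreements:**
- The top and scene cameras differed by about 4 mm in y. I took values in between and refined them with the wrist camera.
- The friction moment while the screw turned freely read with the opposite sign from what I expected. At about 0.06 N m it would shift the seat by only about 3 mrad.
- I did not see the gap under the bar directly. It follows from the seat yaw and the turn back.

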